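Reset the peak hand of the roaster's thermometer

TASK

Before the next batch, reset the peak hand of the dial thermometer on the coffee roaster's cover: push its centre knob in and turn it anticlockwise, regripping as needed, until you feel the peak hand come up against the stop pin at the bottom of the scale, then let go so that the knob springs back out. Do not wrench the hand past its stop, do not lean on the glass, and leave the jar, mortar and scoop where they stand.

Things in the scene. Friction and masses are not known exactly. Their poses are not given: they have to be found in the camera images.
- dial_glass (a point): Centre of the outer surface of the glass of the dial thermometer on the shoulder of the roaster's cover. z axis: the dial's normal, out towards the reader, about 30 degrees from vertical; x axis: up the dial (12 o'clock); y: to the dial's left. Round steel case 130 mm across, bezel 3.5 mm above the 117 mm glass. White dial, black ticks.
- stop_pin (a point): The small stop pin under the glass at the low end of the scale (half past seven), 40 mm from the dial's centre. The thin plain live hand always rests here.
- peak_tip (a point): Tip of the peak hand under the glass, 50 mm from the dial's axis: the broader hand with a crossbar near its tip, lying above the thin live hand.
- peak_hand (a joint): Angle of the peak hand: 0 when it rests on the stop pin (over the live hand), growing clockwise up the scale to 4.7 rad. It stays where it is left (friction 0.006 N m). The stop is slightly springy: each 0.1 rad past it takes about 0.08 N m at the knob, and the hand springs back to 0 when let go.
- knob_end (a point): Centre of the outer end face of the reset knob, on the dial's axis, 36.5 mm above the glass when out; it moves in with the knob but does not turn with it. Axes as dial_glass (z outwards). Black knurled round knob, 22 mm diameter, 26 mm long; its inner end is 10.5 mm above the glass, with a brass bushing 18 mm across and 4 mm high beneath it.
- reset_push (a joint): How far the knob is pushed in: 0 out, 0.0055 m fully in; its spring takes 3 N to start, 7 N fully in. Out, it turns freely (0.012 N m) without the hand. In by over 2 mm, its finger can catch the hand and push it: turning anticlockwise (positive about knob_end's z) is free for 0.2 to 2.8 rad (unknown), then takes the hand along; up to 4.3 rad in all. The knob turns endlessly and stays where left.
- window: The thermometer's glass: a disc 117 mm across, 3 mm thick, lying 23.5 to 26.5 mm along this frame's z axis, which is the dial's normal (origin on the dial's axis, 26.5 mm behind the glass's outer surface).
- roaster: The covered coffee roaster, fixed: round cast-iron plate 370 mm across (436 mm over two lug handles along its y axis), domed steel cover 136 mm high with a wooden bar handle over the top along its y axis (175 mm high). Origin under its centre on the shelf, z up. The thermometer sits 93 mm from the centre on its -x side and leans outwards that way.
- jar_mid (a point): Centre, half-way up, of the glass jar with closed steel twist lid: 86 mm across, 138 mm high. Bystander.
- mortar_mid (a point): Centre, half-way up, of the wooden coffee mortar: a cup on a foot, 96 mm across, 115 mm high. Bystander.
- scoop_mid (a point): Centre, half-way up, of the bowl of the red plastic scoop: bowl 75 by 55 mm, 36 mm high, with a flat handle reaching 140 mm from this point along its -x axis. Bystander.

How it is judged:
By the outcome, as a careful person would: the job done as asked, in the order asked, and still so for the second after the job is handed in, with the robot touching nothing.
It also fails if it takes over 61 s, if anything falls off the work surface, if the arm or the gripper's body presses on something with over 40 N, if the wrist force passes 120 N, or if a joint passes its speed limit or range.

ROBOT

A 6-joint arm with a two-finger parallel gripper is mounted at the origin on the work surface. World frame = base frame: x ahead of the robot, y to its left, z up, the work surface at z = 0. Lengths are in m, angles in degrees, forces in N, time in s.
With the tool pointing down it reaches from about 0.25 to 0.775 m from the base axis. Payload 4 kg.
Tool frame: the origin (TCP) lies where the fingers leave the gripper's body, on its centre line; the fingertips stand 97 mm ahead of it and the grasp point (between the pads) lies 78 mm ahead of it (manip.tip_reach is the distance from the TCP to the fingertips, in m); z points along the fingers, y is the line along which they close (so a half turn about z gives the same grasp; the last joint's range is limited). The gripper opens to 94 mm and grips with 3 to 60 N. Pads are 16 mm wide; open, the fingers measure 119 mm over their backs; the gripper's body (75 mm by 177 mm) begins 78 mm behind the grasp point.
Start: joints at [67.317, 4.996, 78.535, -0, 96.463, -5.907], TCP at [0.159, 0.527, 0.303] pointing down, gripper open.
Joint ranges: [-177.83, 177.83], [-43.37, 116.18], [15.69, 146.23], [-61.86, 241.86], [9.47, 152.12], [-147.06, 147.06]. Speed limits (degrees/s): [159.86, 159.86, 180, 180, 180, 180].

INTERFACE

Orientations are given as [roll, pitch, yaw] about the fixed x, y, z axes, in that order (R = Rz(yaw) Ry(pitch) Rx(roll)).
In Python, from plant import manip, let_go, grasp, sense, vision gives the robot as it stands. Calls block until the motion is done:
- manip.move_to(position, orientation): joint-space move of the TCP to a pose.
- manip.move_l(position, attitude=None, velocity=0.15): straight line of the TCP; attitude=None keeps the orientation; velocity is the mean speed in m/s.
- manip.set_joints(angles): joint-space move.
- let_go() and grasp(strength=None): open the fingers fully, or close them until they stop; strength is the grip in N (None keeps the last).
- manip.hold(seconds).
- manip.ik(position, orientation): joint angles nearest the present ones, or None.
- sense(): the state.
- vision.capture(name): name is "side" or "top" or "wrist"; returns a dict with "frame" (384x512x3 uint8, blue, green, red), "depth" (384x512 float32, m along the optical axis (not along the pixel's ray), 0 where there is no reading), "fx", "fy", "cx", "cy" (pixels), "R" (3x3) and "t" (3): a world point X has camera coordinates R X + t. Camera axes: x right, y down, z forward; pixel columns grow to the right and rows downward; lengths in m; the calibration is good to about 2 mm. A picture is of the moment at which its call begins.
A pose or a line that the arm cannot do raises manip.MotionError and nothing moves.
- manip.sign_off(): hands the job in; it is judged then, once.
The state is a dict: "time_s": time; "q": joint angles; "joint_vel": joint speeds; "joint_efforts": joint torques, N m; "ee_pos": TCP position; "orientation": TCP orientation; "wrist_force": force on the tool from outside, world axes, zero at the start; "wrist_torque": the same for the moment, N m; "opening": opening from 0.0 (shut) to 1.0 (fully open); "finger_force": force on a finger pad.
Only numpy, scipy, OpenCV 4.12 (cv2) and the standard library are available. Lean on these libraries where they do the work, as an engineer would, in place of code of your own. Each camera call takes 0.05 s, during which the arm holds its last target. There are 200 camera calls.

## Working session

There is one attempt and no reset: what is moved stays moved. The work goes in short steps, each a Python script; the robot and the scene stay as the last script left them, time stands still between calls to the robot, and variables do not carry over. Pictures are saved under pics/ and viewed, at most 10 in all, crops included, and the job is handed in when it is done.

```bash
ls; mkdir -p pics; python3 - <<'E'
from plant import manip, sense, vision
import cv2, numpy as np
ims=[]
for n in ("side","top","wrist"):
    c=vision.capture(n); np.savez(n,**{k:v for k,v in c.items()})
    print(n,c["fx"],c["fy"],c["cx"],c["cy"],np.round(c["R"],3).tolist(),np.round(c["t"],3))
    ims.append(c["frame"])
cv2.imwrite("pics/a.png",cv2.resize(np.vstack([np.hstack(ims[:2]),np.hstack([ims[2],ims[2]*0])]),(800,600)))
cv2.imwrite("pics/top.png",cv2.resize(ims[1],(768,576)))
print(sense())
E
```

```text
pics
side 371.750935442924 371.750935442924 251.82197096209688 188.03638805907596 [[-0.945, -0.326, 0.012], [-0.165, 0.446, -0.88], [0.282, -0.834, -0.475]] [0.532 0.222 0.679]
top 360.30790117350216 360.30790117350216 257.63686352232156 193.07033064744897 [[-0.001, -1.0, 0.006], [-0.983, 0.0, -0.182], [0.182, -0.006, -0.983]] [-0.021  0.575  0.76 ]
wrist 302.39394571939704 302.39394571939704 256.57419436908333 188.8434298407399 [[0.288, 0.958, -0.003], [0.926, -0.278, 0.258], [0.246, -0.077, -0.966]] [-0.549 -0.026  0.392]
{'time_s': 0.15, 'q': array([ 6.73166950e+01,  5.03100599e+00,  7.86028336e+01, -4.66896793e-04,
        9.64622111e+01, -5.90637429e+00]), 'joint_vel': array([ 0.0771793 , -0.10007996, -0.27532496, -0.00044108, -0.04119081,
        0.01569143]), 'joint_efforts': array([ 1.32901088e-03, -3.40641439e+01, -3.02793217e+01,  7.18645169e-02,
        3.05720279e-02, -1.19843548e-04]), 'ee_pos': array([0.1586594 , 0.5263629 , 0.30177531]), 'orientation': array([-1.79904411e+02, -9.42237078e-03,  1.63223009e+02]), 'wrist_force': array([-0.38517609,  0.78540074, -0.66697614]), 'wrist_torque': array([ 0.02327224, -0.02889646, -0.02745969]), 'finger_force': 0.0, 'opening': 0.999582668628157}
```

View pics/a.png

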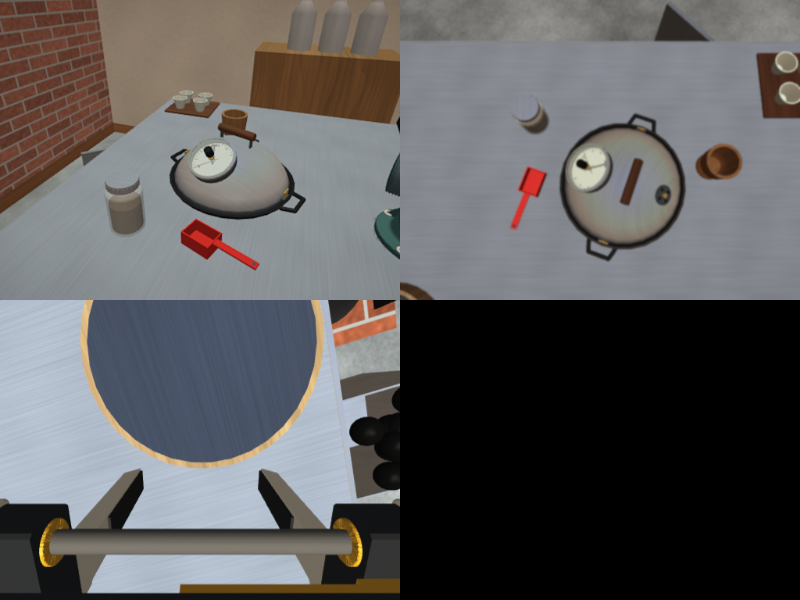

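Mosaic (scale 1/1.28): the dial is at top-camera pixel ≈(242,217) and side-camera ≈(273,204). The jar, scoop and mortar stand around the roaster, clear of the dial's axis. Next I'll measure the dial from depth.

```bash
cat > h.py <<'E'
import numpy as np, cv2
def cloud(c):
    d=c["depth"]; v,u=np.mgrid[:d.shape[0],:d.shape[1]]
    P=np.dstack([(u-c["cx"])/c["fx"]*d,(v-c["cy"])/c["fy"]*d,d])
    W=(P-c["t"])@c["R"]; W[d<=0]=np.nan
    return W
def proj(c,X):
    p=np.atleast_2d(X)@np.asarray(c["R"]).T+c["t"]
    return np.c_[p[:,0]/p[:,2]*c["fx"]+c["cx"],p[:,1]/p[:,2]*c["fy"]+c["cy"]]
def dialfit(c,box):
    """white dial pixels -> plane (n, centre of blob)"""
    x0,x1,y0,y1=box; W=cloud(c)[y0:y1,x0:x1]; f=c["frame"][y0:y1,x0:x1]
    hsv=cv2.cvtColor(f,cv2.COLOR_BGR2HSV); m=((hsv[...,2]>200)&(hsv[...,1]<40)).astype(np.uint8)
    n,l,s,_=cv2.connectedComponentsWithStats(m); m=l==1+np.argmax(s[1:,4])
    P=W[m]; P=P[np.isfinite(P[:,0])]
    k=np.ones(len(P),bool)
    for _ in range(8):
        o=P[k].mean(0); nn=np.linalg.svd(P[k]-o,full_matrices=False)[2][2]; nn*=np.sign(nn[2])
        k=abs((P-o)@nn)<0.004
    cn=cv2.convexHull(np.argwhere(m)[:,::-1].astype(np.int32)); e=cv2.fitEllipse(cn)
    return nn,o,k.sum(),(e[0][0]+x0,e[0][1]+y0),e[1],P[k]
def hit(c,uv,o,n):
    r=np.asarray(c["R"]).T@np.array([(uv[0]-c["cx"])/c["fx"],(uv[1]-c["cy"])/c["fy"],1]); C=-np.asarray(c["R"]).T@c["t"]
    return C+r*((o-C)@n)/(r@n)
E
python3 - <<'E'
from h import *
for n,b in (("top",(205,285,175,255)),("side",(235,315,165,240))):
    c=np.load(n+".npz"); nn,o,k,e,ax,P=dialfit(c,b)
    print(n,nn,"tilt",np.degrees(np.arccos(nn[2])),"az",np.degrees(np.arctan2(nn[1],nn[0])),k,e,ax,"dial centre",hit(c,e,o,nn), "rms",((P-o)@nn).std())
    W=cloud(c); f=c["frame"]
    dark=(f.max(2)<60)&np.isfinite(W[...,0])&(np.linalg.norm(W-o,axis=2)<.075)
    q=(W[dark]-o); h=q@nn; s=h>.028
    print("knob pts",s.sum(),(W[dark][s]).mean(0) if s.any() else 0, np.percentile(h,[50,90,99]))
s=[cv2.resize(np.load(n+".npz")["frame"][y0:y1,x0:x1],(400,400),interpolation=2) for n,x0,x1,y0,y1 in (("top",200,290,170,260),("side",230,320,155,245))]
cv2.imwrite("pics/b.png",np.hstack(s))
# roaster centre
c=np.load("top.npz");W=cloud(c);f=c["frame"]
m=(f.max(2)<60)&(W[...,2]>.005)&(W[...,2]<.06)&(abs(W[...,0]-.56)<.26)&(abs(W[...,1])<.26)
print("plate",cv2.minEnclosingCircle(W[m][:,:2].astype(np.float32)), m.sum())
E
```

```text
top [0.16498672 0.47398218 0.86493946] tilt 30.124206724498983 az 70.80769075175532 725 (240.70162200927734, 217.02887725830078) (37.92655944824219, 47.29496765136719) dial centre [0.51102467 0.0124509  0.13769594] rms 0.0010322105079638864
knob pts 71 [0.52259564 0.02998238 0.16625352] [0.01750862 0.03653957 0.03813122]
side [0.17053898 0.47071179 0.86564824] tilt 30.043192128664547 az 70.08453798729234 856 (272.6148490905762, 204.5679054260254) (34.12583923339844, 53.55653381347656) dial centre [0.51199365 0.02454633 0.13110276] rms 0.0010218338673102152
knob pts 87 [0.52328998 0.03634744 0.16301673] [-0.01002889  0.03608619  0.03811747]
plate ((0.5138367414474487, -0.027889292687177658), 0.24485179781913757) 2825
```

View pics/b.png

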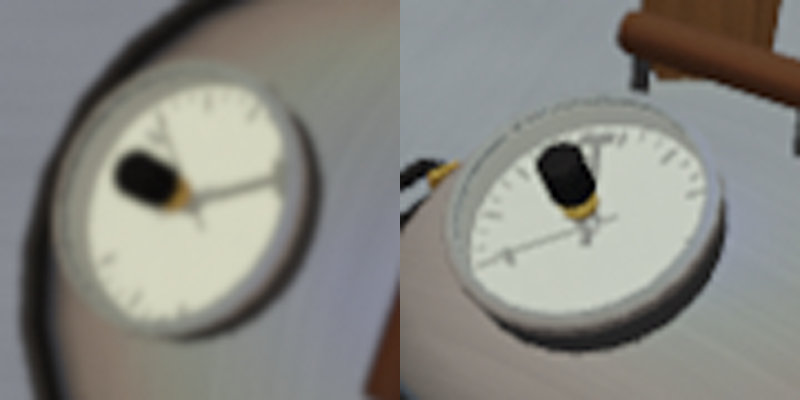

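Both depth fits give the normal: tilt 30°, azimuth ≈70.5°. In the side crop the thin live hand points left to (480,265). The peak hand, with its crossbar at (600,140), is well up the scale. Next I'll refine the knob position and plan a pose along the axis.

```bash
cat >> h.py <<'E'
from scipy.spatial.transform import Rotation as Ro
az=np.radians(70.45); N=np.array([np.cos(az)*.5,np.sin(az)*.5,np.cos(np.pi/6)])
UX=np.array([0,0,1])-N[2]*N; UX/=np.linalg.norm(UX); UY=np.cross(N,UX)   # 12 o'clock, dial's left
def ori(phi):  # tool z=-N, tool y at angle phi (deg, + about N) from UX
    p=np.radians(phi); y=np.cos(p)*UX+np.sin(p)*UY; z=-N
    return Ro.from_matrix(np.c_[np.cross(y,z),y,z]).as_euler("xyz",degrees=True)
E
python3 - <<'E'
from h import *
from plant import manip,sense
K=[]
for n,o in (("top",0),("side",0)):
    c=np.load(n+".npz"); b=(205,285,175,255) if n=="top" else (235,315,165,240)
    nn,o,*_=dialfit(c,b); W=cloud(c); f=c["frame"]
    dark=(f.max(2)<70)&np.isfinite(W[...,0])&(np.linalg.norm(W-o,axis=2)<.075)
    P=W[dark]; h=(P-o)@N; s=(h>.0335)
    e=P[s]; print(n,s.sum(),e.mean(0),np.median(h[s]),"extent",np.ptp(e@UX),np.ptp(e@UY))
    print(" all heights",np.sort(np.round(h[h>.005]*1e3)).astype(int).tolist(), "o.N",o@N)
    K.append((( e@UX).max()+(e@UX).min())/2*UX+((e@UY).max()+(e@UY).min())/2*UY+np.median(e@N)*N)
print(K); Ke=np.mean(K,0); np.save("Ke",Ke)
c=np.load("wrist.npz"); s=sense(); Rt=Ro.from_euler("xyz",s["orientation"],degrees=True).as_matrix()
C=-c["R"].T@c["t"]; print("cam in tool",Rt.T@(C-s["ee_pos"]),"cam axes in tool\n",np.round(c["R"]@Rt,3))
for ph in range(-180,180,30):
    q=manip.ik(Ke+N*(.097+.05),ori(ph)); q2=manip.ik(Ke+N*(.0725),ori(ph))
    print(ph,None if q is None else np.round(q,0),None if q2 is None else np.round(q2,0))
E
```

```text
top 62 [0.52367296 0.03140485 0.16646404] 0.0358269020740683 extent 0.01825404890070044 0.01742107668218762
 all heights [13, 16, 16, 16, 16, 17, 17, 17, 17, 18, 18, 18, 19, 19, 19, 20, 20, 22, 22, 22, 22, 23, 23, 24, 24, 24, 24, 24, 25, 26, 27, 27, 27, 27, 28, 28, 28, 28, 29, 30, 30, 30, 30, 31, 31, 31, 31, 31, 32, 33, 34, 34, 34, 34, 34, 34, 34, 34, 34, 34, 35, 35, 35, 35, 35, 35, 35, 35, 35, 35, 36, 36, 36, 36, 36, 36, 36, 36, 36, 36, 36, 36, 36, 36, 36, 36, 36, 36, 36, 36, 37, 37, 37, 37, 37, 37, 37, 37, 37, 37, 37, 37, 37, 38, 38, 38, 38, 38, 38, 39, 39, 39] o.N 0.21057419629704127
side 71 [0.52451915 0.03600257 0.16416654] 0.035995824960750135 extent 0.021439420527623376 0.01871743450347485
 all heights [12, 13, 15, 15, 15, 15, 16, 17, 17, 17, 17, 18, 18, 19, 19, 19, 19, 20, 20, 20, 21, 21, 21, 22, 22, 22, 23, 23, 23, 23, 23, 23, 24, 24, 25, 25, 25, 26, 27, 27, 27, 28, 28, 28, 28, 28, 29, 30, 30, 30, 30, 31, 31, 31, 32, 32, 32, 32, 32, 33, 33, 34, 34, 34, 34, 34, 34, 34, 34, 34, 34, 35, 35, 35, 35, 35, 35, 35, 35, 36, 36, 36, 36, 36, 36, 36, 36, 36, 36, 36, 36, 36, 36, 36, 36, 
[... 367 characters left out ...]
001 -0.258]
 [-0.258 -0.001  0.966]]
-180 [ 15.  16.  71. -26. 110. -60.] [ 13.  15.  80. -26. 101. -59.]
-150 [ 15.  16.  71. -26. 110. -90.] [ 13.  15.  80. -26. 101. -89.]
-120 [  15.   16.   71.  -26.  110. -120.] [  13.   15.   80.  -26.  101. -119.]
-90 None None
-60 None None
-30 None None
0 [ 15.  16.  71. -26. 110. 120.] [ 13.  15.  80. -26. 101. 121.]
30 [ 15.  16.  71. -26. 110.  90.] [ 13.  15.  80. -26. 101.  91.]
60 [ 15.  16.  71. -26. 110.  60.] [ 13.  15.  80. -26. 101.  61.]
90 [ 15.  16.  71. -26. 110.  30.] [ 13.  15.  80. -26. 101.  31.]
120 [ 15.  16.  71. -26. 110.  -0.] [ 13.  15.  80. -26. 101.   1.]
150 [ 15.  16.  71. -26. 110. -30.] [ 13.  15.  80. -26. 101. -29.]
```

```bash
python3 - <<'E'
from h import *
from plant import manip,sense,vision
Ke=np.load("Ke.npy"); t0=sense()["time_s"]
manip.move_to(Ke+N*.17,ori(-15)); manip.hold(.3); s=sense(); print(s["time_s"]-t0,np.round(s["q"],1),s["ee_pos"]-(Ke+N*.17))
c=vision.capture("wrist"); np.savez("w1",**c)
W=cloud(c); f=c["frame"]; h=(W-Ke)@N
g=(abs(h+.0365)<.003)&(np.linalg.norm(W-Ke,axis=2)<.065); print("glass h",np.median(h[g])*1e3,g.sum())
e=W[(abs(h)<.004)&(np.linalg.norm(W-Ke,axis=2)<.02)]
(u,v),r=cv2.minEnclosingCircle(np.c_[(e-Ke)@UX,(e-Ke)@UY].astype(np.float32)*1e3)
print("knob end offset mm",u,v,r,np.median((e-Ke)@N)*1e3,len(e))
print(proj(c,Ke))
im=cv2.resize(f,(768,576)); p=proj(c,Ke)[0]*1.5; cv2.circle(im,(int(p[0]),int(p[1])),3,(0,0,255),-1)
cv2.imwrite("pics/c.png",im)
E
```

```text
2.4167 [ 16.4  16.7  67.6 -25.9 112.2 134.5] [-1.25086919e-04  3.94181726e-04  6.65030500e-05]
glass h -35.00601270422491 8747
knob end offset mm -0.8690752387046814 0.4212818443775177 11.32519245147705 1.2468342186761534 475
[[256.46858117 195.56333752]]
```

View pics/c.png

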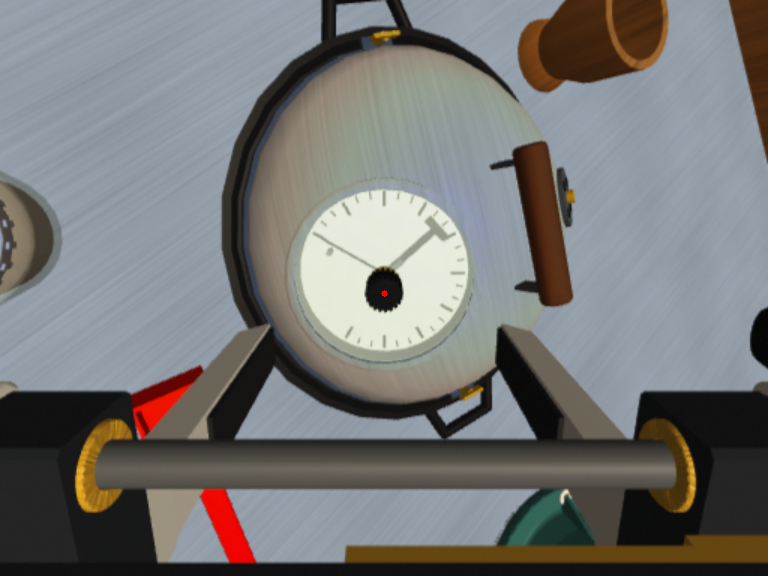

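Knob end is at (384,293), the live hand tip at (315,233) next to the pin, and the peak hand crossbar at (437,229). That puts the peak hand about 2.05 rad clockwise of the stop. Next I descend along the axis and grip.

```bash
cat >> h.py <<'E'
def read(n=6):
    from plant import manip,sense
    F=[];T=[]
    for _ in range(n):
        manip.hold(.02); s=sense(); F.append(s["wrist_force"]); T.append(s["wrist_torque"])
    F=np.mean(F,0);T=np.mean(T,0); B=np.c_[UX,UY,N]
    return np.r_[F@B,T@B*1e3]
E
python3 - <<'E'
from h import *
np.set_printoptions(precision=2,suppress=True)
from plant import manip,sense,grasp
Ke=np.load("Ke.npy")+UX*-.00087+UY*.00042+N*.00125; np.save("K2",Ke)
manip.move_l(Ke+N*.12,ori(-15),velocity=.1)
manip.move_l(Ke+N*.0735,velocity=.06); manip.hold(.2); b=read(); print("base",b); np.save("base",b)
grasp(12); manip.hold(.2); print("grip",read()-b,sense()["opening"]*94,sense()["finger_force"])
p0=sense()["ee_pos"]; print("err",[(p0-Ke)@a*1e3 for a in (UX,UY,N)],sense()["time_s"])
E
```

```text
base [  -0.18    0.03   -0.18 -139.33  209.49   71.46]
grip [ 0.04 -0.13  0.07  7.89 43.68 13.52] 21.885542637763972 11.999866515398026
err [np.float64(-0.028617841122704546), np.float64(0.010703659219155611), np.float64(73.5210451073173)] 5.8833
```

Gripped cleanly: 21.9 mm opening and under 0.2 N of side load. Now push in.

```bash
python3 - <<'E'
from h import *
np.set_printoptions(precision=2,suppress=True)
from plant import manip,sense
Ke=np.load("K2.npy"); b=np.load("base.npy")
for d in (.0015,.003,.004,.0047):
    manip.move_l(Ke+N*(.0735-d),velocity=.02); manip.hold(.1); r=read()-b; print(d,r,(sense()["ee_pos"]-Ke)@N*1e3)
T=[]
for _ in range(15):
    manip.hold(.02); T.append(sense()["wrist_torque"]@N*1e3)
print("noise",np.std(T),np.mean(T),sense()["time_s"])
E
```

```text
0.0015 [  -0.32   -0.89    4.05 -122.59   84.21   -0.06] 72.43323085842803
0.003 [  -0.43   -0.69    4.68 -106.66  128.88   28.14] 70.65279016388777
0.004 [ -0.63  -0.66   5.36 -89.29 124.55   6.69] 69.5977526158386
0.0047 [ -0.73  -0.43   6.   -71.27 145.58  17.95] 68.85529339781645
noise 26.215777392992916 62.556837841006654 7.9333
```

```bash
python3 - <<'E'
from h import *
np.set_printoptions(precision=2,suppress=True)
from plant import manip,sense,vision
b=np.load("base.npy"); q=np.array(sense()["q"]); 
Ke=np.load("K2.npy"); q=np.array(manip.ik(Ke+N*(.0735-.0047),ori(-15))); print(q); np.save("q0",q)
for a in (10,30,50,70,90,108):
    qq=q.copy(); qq[5]-=a; t=sense()["time_s"]; manip.set_joints(qq); t1=sense()["time_s"]; r=read(8)-b; s=sense()
    print(a,round(t1-t,2),r,[round(float((s["ee_pos"]-Ke)@x*1e3),2) for x in(UX,UY,N)])
c=vision.capture("wrist"); np.savez("w2",**c); cv2.imwrite("pics/d.png",cv2.resize(c["frame"],(768,576)))
print(sense()["time_s"])
E
```

```text
[ 12.54  14.94  79.8  -25.58 101.15 135.62]
10 0.29 [ -0.47  -0.07   6.07 -62.27  90.16  -6.2 ] [0.04, 0.03, 68.85]
30 0.43 [  0.17  -0.16   5.89 -50.96  -6.11  10.05] [0.15, 0.03, 68.82]
50 0.42 [  0.05   0.28   5.95   9.97 -90.87   6.75] [0.27, 0.1, 68.83]
70 0.43 [   0.34    0.15    6.2    77.32 -127.51   -3.27] [0.35, 0.18, 68.85]
90 0.42 [   0.77    0.06    5.79  144.04 -157.1   -21.42] [0.42, 0.3, 68.84]
108 0.4 [   0.62    0.76    5.72  233.78 -152.75  -32.26] [0.41, 0.38, 68.87]
11.175
```

View pics/d.png

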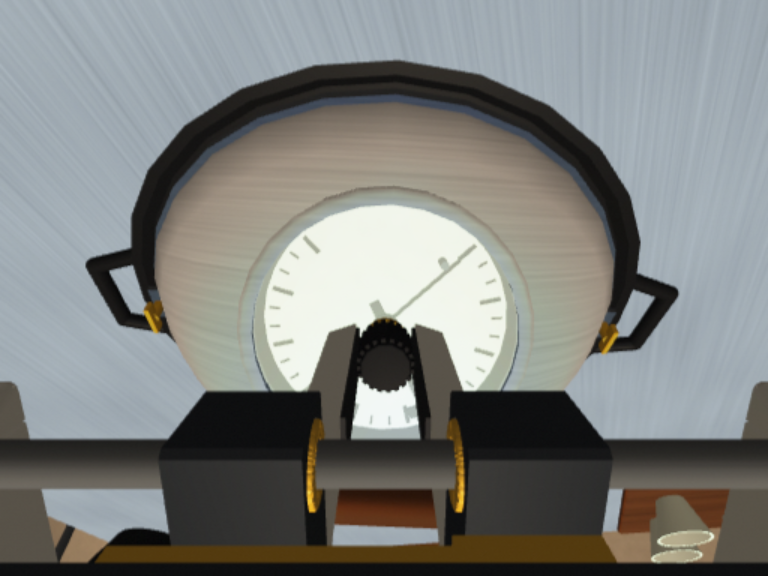

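Mid-turn view: the live hand tip is at (475,246), the pin at (443,264), and the peak hand crossbar still sits behind the knob at (410,410), so the finger hasn't carried it far yet. I'll measure hand angles with a polar scan.

```bash
cat >> h.py <<'E'
def hands(c,Ke,depth,r=np.arange(.026,.037,.001)):
    """clock angle (deg clockwise from 12) -> mean grey along the ray, under-glass plane"""
    A=np.arange(0,360,1.); g=cv2.cvtColor(c["frame"],cv2.COLOR_BGR2GRAY).astype(np.float32); a=np.radians(A)
    D=Ke-N*(.0365+depth)
    X=D+r[None,:,None]*(np.cos(a)[:,None,None]*UX-np.sin(a)[:,None,None]*UY)
    p=proj(c,X.reshape(-1,3)).astype(np.float32)
    return A,cv2.remap(g,p[:,0].reshape(len(A),-1),p[:,1].reshape(len(A),-1),1).mean(1)
E
python3 - <<'E'
from h import *
Ke=np.load("K2.npy")
for n,px in (("w1",[(315,233),(329,252),(437,229),(384,268)]),("w2",[(475,246),(443,264),(410,412)])):
    c=np.load(n+".npz")
    for d in (.006,.010,.018):
        D=Ke-N*(.0365+d); out=[]
        for u in px:
            v=hit(c,np.array(u)/1.5,D,N)-D; out.append((round(np.degrees(np.arctan2(-v@UY,v@UX))%360,1),round(np.hypot(v@UX,v@UY)*1e3,1)))
        print(n,d,out)
        A,g=hands(c,Ke,d); 
        print("  dark:",[(int(a),int(x)) for a,x in zip(A,g) if x<190])
E
```

```text
w1 0.006 [(np.float64(227.9), np.float64(53.0)), (np.float64(219.4), np.float64(39.3)), (np.float64(333.0), np.float64(47.0)), (np.float64(289.9), np.float64(5.5))]
  dark: [(227, 189), (228, 167), (229, 168), (230, 187), (327, 177), (328, 158), (329, 151), (330, 150), (331, 150), (332, 150), (333, 151), (334, 157), (335, 179)]
w1 0.01 [(np.float64(227.0), np.float64(53.2)), (np.float64(218.1), np.float64(39.4)), (np.float64(333.8), np.float64(47.0)), (np.float64(290.8), np.float64(4.6))]
  dark: [(226, 174), (227, 163), (228, 176), (328, 182), (329, 161), (330, 152), (331, 150), (332, 150), (333, 150), (334, 150), (335, 154), (336, 171)]
w1 0.018 [(np.float64(225.2), np.float64(53.7)), (np.float64(215.5), np.float64(39.8)), (np.float64(335.6), np.float64(47.0)), (np.float64(294.4), np.float64(2.8))]
  dark: [(93, 183), (94, 178), (95, 172), (96, 173), (97, 181), (98, 186), (99, 186), (100, 184), (101, 173), (102, 164), (103, 164), (104, 164), (105, 175), (106, 188), (107, 187), (108, 184), (109, 178), (110, 171), (111, 169), (112, 174), (113, 180), (117, 187), (118, 184), (119, 184)
[... 4693 characters left out ...]
 94), (297, 88), (298, 84), (299, 83), (300, 83), (301, 83), (302, 83), (303, 83), (304, 83), (305, 83), (306, 83), (307, 83), (308, 83), (309, 83), (310, 83), (311, 83), (312, 83), (313, 83), (314, 83), (315, 83), (316, 82), (317, 80), (318, 75), (319, 68), (320, 61), (321, 55), (322, 48), (323, 40), (324, 31), (325, 24), (326, 16), (327, 13), (328, 13), (329, 14), (330, 16), (331, 19), (332, 25), (333, 39), (334, 55), (335, 73), (336, 84), (337, 87), (338, 93), (339, 108), (340, 103), (341, 85), (342, 75), (343, 69), (344, 67), (345, 80), (346, 81), (347, 68), (348, 45), (349, 44), (350, 45), (351, 48), (352, 52), (353, 52), (354, 46), (355, 41), (356, 40), (357, 42), (358, 46), (359, 51)]
```

Hands lie 18 mm under the glass: live hand at 224.5° clock and peak at 335°, so 110° (1.93 rad) to go. The peak hand hasn't moved yet, so at least 110° more turning is safe. I'll continue in steps, logging torque.

```bash
python3 - <<'E'
from h import *
np.set_printoptions(precision=2,suppress=True)
from plant import manip,sense,vision
b=np.load("base.npy"); q=np.load("q0.npy"); Ke=np.load("K2.npy")
def show(c,tag):
    A,g=hands(c,Ke,.018,np.arange(.009,.014,.001)); s=(A>60)&(A<215)&(g<175)
    A2,g2=hands(c,Ke,.018); 
    m=(g2<175); n,l,st,_=cv2.connectedComponentsWithStats(m.astype(np.uint8)[:,None])
    print(tag,"tail",A[s].mean() if s.any() else None,s.sum(),"runs",[(int(x[1]),int(x[3])) for x in st[1:]])
show(np.load("w2.npz"),"w2")
for a in (122,136,150,164,178):
    qq=q.copy(); qq[5]-=a; manip.set_joints(qq); r=read(10)-b
    c=vision.capture("wrist"); show(c,a); print("   ",r)
    if abs(r[5])>90: print("torque!"); break
np.savez("w3",**c); cv2.imwrite("pics/e.png",cv2.resize(c["frame"],(768,576))); print(sense()["time_s"])
E
```

```text
w2 tail 67.5 14 runs [(0, 72), (225, 1), (287, 73)]
122 tail 61.0 1 runs [(0, 59), (225, 1), (272, 88)]
    [   0.54    1.19    5.37  346.07 -176.63  -25.45]
136 tail None 0 runs [(0, 44), (225, 1), (258, 102)]
    [   0.7     1.55    5.63  471.53 -182.84  -51.67]
150 tail None 0 runs [(0, 30), (225, 1), (244, 116)]
    [   1.13    2.24    5.55  576.79 -169.26  -56.38]
164 tail None 0 runs [(0, 16), (224, 136)]
    [   0.64    3.09    5.94  740.89 -138.8   -59.06]
178 tail 210.5 8 runs [(0, 2), (214, 146)]
    [   0.62    4.09    5.6   932.59 -108.22  -86.41]
13.9667
```

View pics/e.png

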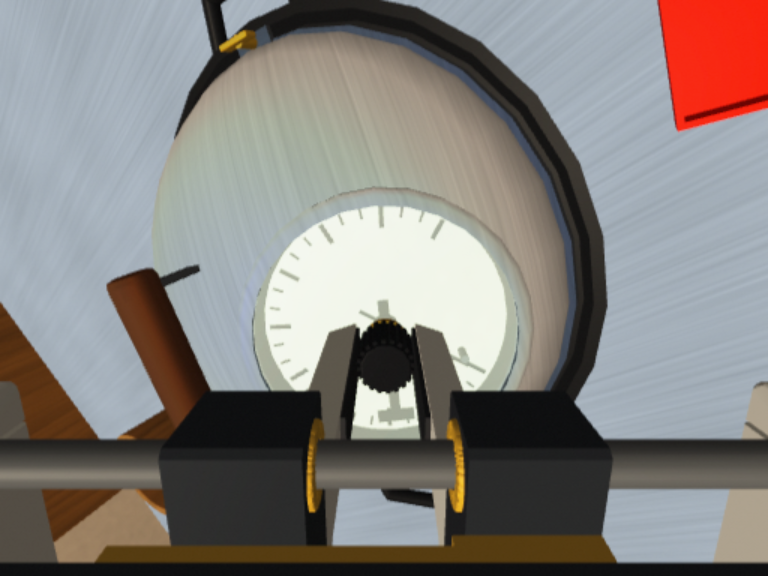

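The peak hand (crossbar at (397,413)) is being carried now, roughly 60° left to the pin. Side load has built up to 4 N, so I'll let go, rewind and regrip with the hand in view of the camera.

```bash
python3 - <<'E'
from h import *
np.set_printoptions(precision=2,suppress=True)
from plant import manip,sense,vision,grasp,let_go
Ke=np.load("K2.npy")
def ang(c,u):
    D=Ke-N*.0545; v=hit(c,np.array(u)/1.5,D,N)-D; return np.degrees(np.arctan2(-v@UY,v@UX))%360,np.hypot(v@UX,v@UY)*1e3
print("peak before",ang(np.load("w3.npz"),(397,413)))
let_go(); manip.move_l(Ke+N*.0735,velocity=.03); manip.hold(.1)
q=np.array(manip.ik(Ke+N*.0735,ori(20))); print(q[5]); manip.set_joints(q); manip.move_l(Ke+N*.0735,ori(20),velocity=.03); manip.hold(.2)
c=vision.capture("wrist"); np.savez("w4",**c); cv2.imwrite("pics/f.png",cv2.resize(c["frame"],(768,576)))
A,g=hands(c,Ke,.018); print("dark",[(int(a),int(x)) for a,x in zip(A,g) if x<175 and 180<a<330])
W=cloud(c); h=(W-Ke)@N; e=W[(abs(h)<.004)&(np.linalg.norm(W-Ke,axis=2)<.02)]
(u,v),r=cv2.minEnclosingCircle(np.c_[(e-Ke)@UX,(e-Ke)@UY].astype(np.float32)*1e3); print("knob off",u,v,r,np.median((e-Ke)@N)*1e3,len(e))
b=read(12); np.save("base",b); print(b)
grasp(12); manip.hold(.2); print("grip",read(10)-b,sense()["opening"]*94,sense()["time_s"])
E
```

```text
peak before (np.float64(280.24823329486543), np.float64(48.55991884819462))
100.58397404983094
dark [(223, 159), (224, 154), (279, 159), (280, 154), (281, 154), (282, 154), (283, 154), (284, 155), (285, 155), (286, 159)]
knob off -0.16114702820777893 -0.3722345232963562 11.497847557067871 0.06538871513056708 1078
[   0.12    0.04   -0.1  -114.95  167.92   66.06]
grip [   0.52    0.5     0.19   41.07 -152.88   13.58] 21.451227196387272 19.8583
```

View pics/f.png

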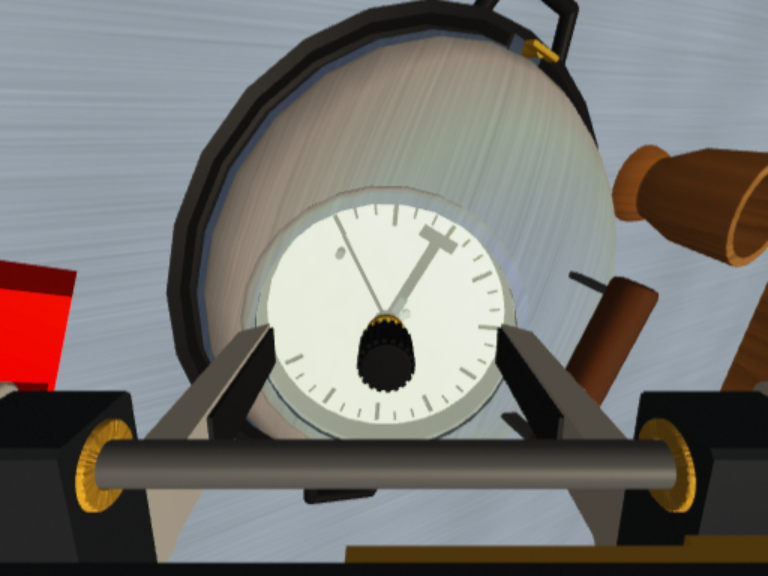

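The peak hand is at 282.5° (crossbar (438,238)) and the live hand at 223.5°, leaving 59° to go, all in clear view. Pushing in again and turning, with small steps near the end.

```bash
python3 - <<'E'
from h import *
np.set_printoptions(precision=2,suppress=True)
from plant import manip,sense,vision
b=np.load("base.npy"); Ke=np.load("K2.npy")
for d in (.002,.0047): manip.move_l(Ke+N*(.0735-d),velocity=.02)
manip.hold(.1); print("pushed",read()-b)
q=np.array(manip.ik(Ke+N*.0688,ori(20))); np.save("q1",q); log=[]
for a in [0,15,28,38,45,49,52,54,56]:
    qq=q.copy(); qq[5]-=a; manip.set_joints(qq); r=read(14)-b; c=vision.capture("wrist")
    A,g=hands(c,Ke,.018); d=[x for x,y in zip(A,g) if y<175 and 205<x<292]
    print(a,r,"dark",(min(d),max(d),len(d)) if d else None,np.round(sense()["time_s"],1))
    if r[5]-(0)<-95 or r[5]>95: print("TORQUE"); break
np.savez("w5",**c)
E
```

```text
pushed [   0.85   -0.88    5.28 -172.21 -239.53  -11.11]
0 [   0.89   -0.89    5.82 -168.63 -242.03   -1.85] dark (np.float64(224.0), np.float64(285.0), 7) 21.1
15 [   1.34   -0.76    5.41 -149.24 -292.05    6.64] dark (np.float64(224.0), np.float64(270.0), 8) 21.8
28 [   1.4    -0.68    5.18 -118.57 -316.43  -13.3 ] dark (np.float64(224.0), np.float64(255.0), 6) 22.4
38 [   1.47   -0.53    5.29  -86.3  -336.06  -14.08] dark None 23.0
45 [   1.65   -0.36    5.33  -83.59 -347.29  -26.22] dark (np.float64(235.0), np.float64(238.0), 4) 23.5
49 [   1.69   -0.28    5.46  -76.91 -368.22  -23.94] dark (np.float64(230.0), np.float64(235.0), 6) 24.0
52 [   1.55   -0.27    5.36  -47.83 -366.92   -0.11] dark (np.float64(225.0), np.float64(232.0), 8) 24.6
54 [   1.76   -0.13    5.55  -24.19 -360.39   -7.99] dark (np.float64(225.0), np.float64(230.0), 6) 25.1
56 [   1.6    -0.26    5.44  -27.56 -378.84  -18.3 ] dark (np.float64(223.0), np.float64(228.0), 6) 25.6
```

```bash
python3 - <<'E'
from h import *
np.set_printoptions(precision=2,suppress=True)
from plant import manip,sense,vision
b=np.load("base.npy"); Ke=np.load("K2.npy"); q=np.load("q1.npy")
for a in [57.5,59,60.2,61.4,62.5]:
    qq=q.copy(); qq[5]-=a; manip.set_joints(qq); r=read(40)-b; c=vision.capture("wrist")
    A,g=hands(c,Ke,.018); d=[(int(x),int(y)) for x,y in zip(A,g) if y<185 and 205<x<292]
    print(a,r[2],r[5],d,np.round(sense()["time_s"],1))
    if r[5]<-55: print("STOP FELT"); break
np.savez("w6",**c); s=c["frame"]; cv2.imwrite("pics/g.png",cv2.resize(s[110:270,150:370],(770,560),interpolation=2))
E
```

```text
57.5 5.3301907724235935 -31.574310333159147 [(222, 178), (223, 174), (224, 173), (225, 173), (226, 173), (227, 173), (228, 173), (229, 179)] 26.6
59 5.219471932400187 -50.3367418632932 [(221, 183), (222, 174), (223, 173), (224, 173), (225, 173), (226, 173), (227, 173), (228, 175)] 27.6
60.2 5.093056941231022 -55.48620559423566 [(221, 175), (222, 173), (223, 173), (224, 173), (225, 173), (226, 173), (227, 174), (228, 182)] 28.5
STOP FELT
```

View pics/g.png

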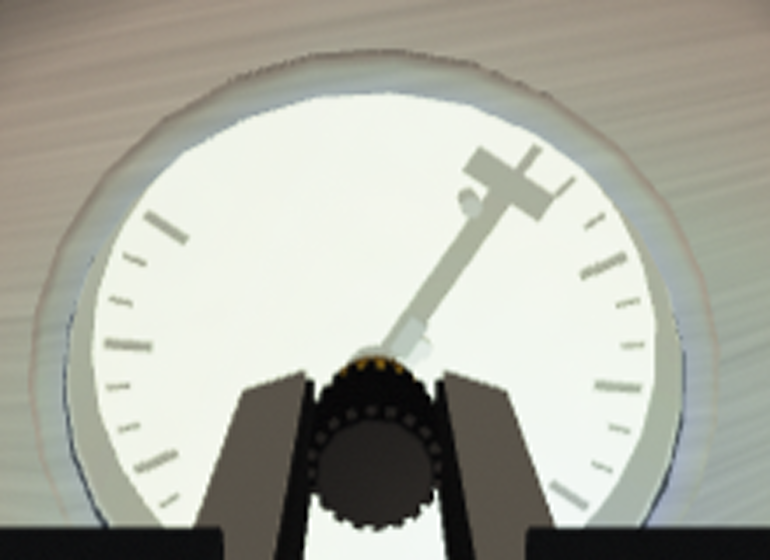

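The peak hand lies exactly over the live hand against the pin (470,203), and the torque rise of ≈40 mN·m confirms the stop. Releasing and backing off.

```bash
python3 - <<'E'
from h import *
from plant import manip,sense,vision,let_go
Ke=np.load("K2.npy")
let_go(); s=sense(); manip.move_l(Ke+N*.12,velocity=.06); manip.move_l(Ke+N*.17,velocity=.1); manip.hold(.3)
c=vision.capture("wrist"); A,g=hands(c,Ke,.018); print([(int(a),int(x)) for a,x in zip(A,g) if x<185 and 180<a<360])
W=cloud(c); h=(W-Ke)@N; r=W-Ke-h[...,None]*N; e=h[(h>-.012)&(np.linalg.norm(r,axis=2)<.009)]; print("knob end h mm",np.median(e)*1e3,len(e),sense()["time_s"])
cv2.imwrite("pics/h.png",cv2.resize(c["frame"],(768,576)))
E
```

```text
[(223, 174), (224, 171), (225, 170), (226, 170), (227, 170), (228, 171), (229, 180)]
knob end h mm 0.39068680748368645 319 31.7083
```

View pics/h.png

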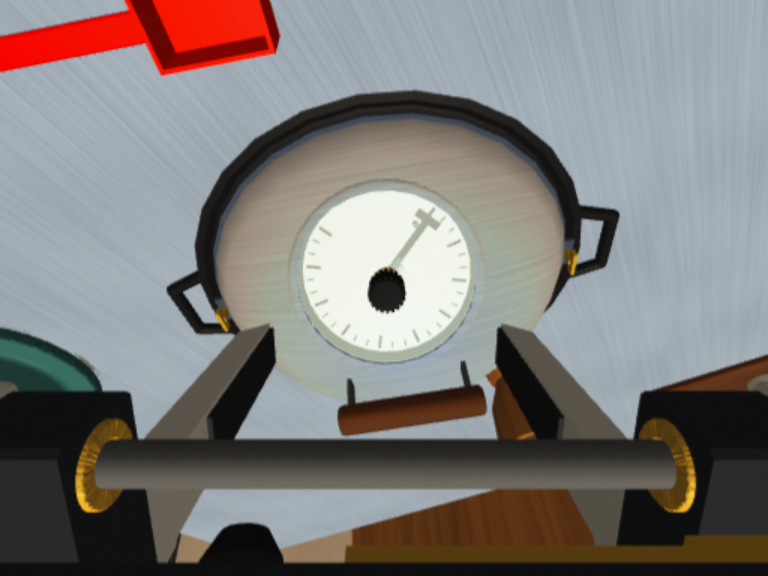

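The knob has sprung back out (0.4 mm from its original height) and the hand is over the live hand at (427,218). I'll do one parallax-free check, with the camera in the plane of the hand.

```bash
python3 - <<'E'
from h import *
from plant import manip,sense,vision
Ke=np.load("K2.npy")
manip.set_joints(manip.ik(Ke+N*.15,ori(50))); manip.hold(.3)
c=vision.capture("wrist")
for r in ((.026,.037),(.0505,.054)):
    A,g=hands(c,Ke,.017,np.arange(*r,.0005)); k=(A>212)&(A<238); w=np.clip(np.median(g[k])-g[k] if r[0]>.05 else 215-g[k],0,None)
    print(r,(A[k]*w).sum()/w.sum(),g[k].astype(int).tolist())
print(sense()["time_s"])
f=c["frame"];p=proj(c,Ke-N*.0545)[0].astype(int); cv2.imwrite("pics/i.png",cv2.resize(f[p[1]-80:p[1]+20,p[0]-65:p[0]+65],(780,600),interpolation=2))
E
```

```text
(0.026, 0.037) 224.62847452976962 [242, 242, 242, 241, 241, 236, 229, 209, 179, 171, 167, 167, 167, 167, 167, 177, 202, 226, 238, 241, 241, 242, 242, 242, 242]
(0.0505, 0.054) 227.65663554636097 [242, 241, 240, 240, 240, 240, 241, 241, 241, 242, 223, 178, 180, 226, 241, 242, 241, 241, 241, 241, 237, 206, 205, 238, 242]
32.6333
```

View pics/i.png

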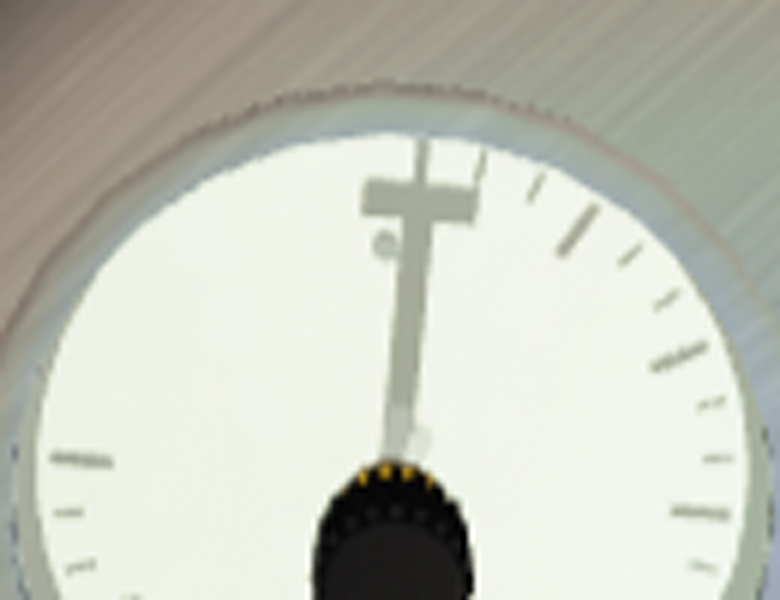

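The peak hand measures 224.6° and the live tip 224.5°, with the hand beside the pin at (385,243). It's on the stop.

```bash
python3 -c "
from plant import manip
print(manip.sign_off())"
```

```text
the job is handed in; nothing more can be done
None
```

The peak hand is reset onto its stop pin, within 0.1° of the live hand. The knob has sprung back out, the robot is clear of the roaster, and the job was handed in at about 33 s.

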